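# Open the drawing bureau's flap onto its two supports

### The arm

A 6-joint arm with a two-finger parallel gripper is mounted at the origin on the work surface. World frame = base frame: x ahead of the robot, y to its left, z up, the work surface at z = 0. Lengths are in m, angles in degrees, forces in N, time in s.
With the tool pointing down it reaches from about 0.35 to 0.85 m from the base axis. Payload 8.1 kg.
Tool frame: the origin (TCP) lies between the finger pads; the fingertips stand 19 mm ahead of it and the grasp point (between the pads) is the TCP; z points along the fingers, y is the direction in which the jaws open and shut (so a half turn about z gives the same grasp; the last joint's range is limited). The gripper opens to 93 mm and grips with 3 to 60 N. Pads are 15 mm wide; open, the fingers measure 128 mm over their backs; the gripper's body (75 mm by 188 mm) begins 65 mm behind the grasp point.
Start: joints at [-76.971, 7.471, 85.268, -0, 87.261, -4.893], TCP at [0.185, -0.571, 0.238] pointing down, gripper open.
Joint ranges: [-169.43, 169.43], [-51.17, 129.36], [1.28, 143.12], [-76.62, 256.62], [0, 156.53], [-152.29, 152.29]. Speed limits (degrees/s): [136.94, 136.94, 159.86, 180, 180, 180].

### API

Orientations are given as a 3x3 rotation matrix whose columns are the frame's x, y, z axes.
In Python, from cell import manip, get_image, search_frame, outline_of gives the robot as it stands. The module is installed in compiled form; this text tells all that it offers.
- The arm moves only by the shell command python3 -m jog 'ROWS' [FORCE]. ROWS is JSON, a list of rows, each an object with "linear": the shift along the tool's x, y, z in m, a list of three; "delta_rot": the turn, a rotation vector about the tool's x, y, z in rad, a list of three; "jaw": the gripper's target within -1 to 1 (shut at 1, half-way at 0, fully open at -1). A call has 1 to 5 rows; each row shifts and turns the commanded pose from where the row before left it, along the tool's axes as they then stand; what a row does not reach is not made up. A row lasts 1/10 s, in which the tool goes at most 50 mm and 8.59 degrees, less where a joint would pass 70% of its speed; a pose out of reach is approached as far as the arm can. A call is refused whole if a number of a shift passes 0.05 or a number of a turn 0.15, either way. A call with a gripper value outside its range is refused whole. The fingers move at their own pace and stop on an object; FORCE is the grip in N (left out, the last holds). Time passes only in rows, so rows that do not move let the fingers close. It gives the time, the measured TCP pose, the force and the opening at its end, in the units of the state.
- manip.state(): the state, without advancing time (a new reading comes with each control period).
- get_image(name): name is "scene" or "top"; returns a dict with "frame" (420x560x3 uint8, red, green, blue), "depth" (420x560 float32, m along the optical axis (not along the pixel's ray), 0 where there is no reading), "camera_matrix" (3x3 intrinsics, pixels), "k1" (the pictures are not rectified: a ray, as slopes to the right and down, at radius r is drawn at 1 + k1 r^2 times it, then the intrinsics apply), "extrinsics" (4x4, takes a point from camera to world coordinates). Camera axes: x right, y up, looking along -z (the intrinsics and any distortion apply to the point x, -y, -z); pixel columns grow to the right and rows downward; lengths in m; the calibration is good to about 2 mm. A picture is of the moment at which its call begins.
- manip.close_job(): hands the job in, once; it reports no verdict.
Trained networks look in a picture, given as the dict that the camera call returned (one of the last four; its "shot" number tells which), for a name from the list of things; names that differ only in an ending like _2 or _b are one class to them, and where a whole thing is asked for, a point or a joint stands for the part that bears it (a point fixed in the world has none). Each returns a list of dicts, best first, with "conf" (0 to 1); they miss things now and then, are a little off and sometimes report something else, mostly with a low value. They report only what shows in the picture. A call takes as long as a camera call.
- search_frame(picture, name): "box" ([centre column, centre row, width, height] in pixels, round what is visible of it).
- outline_of(picture, name): "pixels" (420x560 bool, what is visible of it) and "box" ([centre column, centre row, width, height] in pixels, round what is visible of it).
The state is a dict: "time": time; "qpos": joint angles; "qvel": joint speeds; "joint_torque": joint torques, N m; "ee_pos": TCP position; "ee_rot": TCP orientation; "wrist_force": force on the tool from outside, world axes, zero at the start; "wrist_torque": the same for the moment, N m; "gripper_width": finger opening in m.
Only numpy, scipy, OpenCV 4.12 (cv2) and the standard library are available. Lean on these libraries where they do the work, as an engineer would, in place of code of your own. Each camera call takes 0.05 s, during which the arm holds its last target.

### The job

Get the small tabletop bureau ready for drawing: pull both slide-out supports under its flap all the way out while the flap is still up, then lower the flap gently by its rail, without letting it drop, until it lies level on the two supports. Leave everything else standing where it is.

Things in the scene. Friction and masses are not known exactly. Their poses are not given: they have to be found in the camera images.
- desk: slant-front wooden tabletop bureau, fixed: base 200 mm deep (x), 360 wide (y), 98 high, pigeonhole case above, 222 mm high in all. Origin on the table under the middle of the hinge line, in the plane of the base's front face. x points into the bureau (its front faces -x, to the robot), y along the hinge to the robot's left, z up
- flap_hinge (a point): middle of the flap's hinge line, 100 mm above the table at the top front edge of the base; the hinge axis runs along the bureau's y
- flap (a joint): flap: panel 125 mm long, 356 wide, 12 thick, outer face through the hinge axis. 0 = shut, leaning back 0.42 rad from vertical; grows as the top comes forward (bureau's -x); 0.42 = upright; 1.99 = level on the supports; unsupported it sags to 2.4. Starts at 0 to 0.2. About 0.4 kg, slight hinge friction: it stays put near upright but falls fast once well over; the rail needs 1 to 3 N
- flap_rail (a point): middle of the flap's round rail, 14 mm thick, parallel to the hinge, between two ears (128 mm clear). Its axis is 163 mm from the hinge along the flap, 6 mm inside the outer face, 38 mm past the panel's edge (31 mm clear gap): it can be pinched from above and turns in the fingers as the flap swings. About 246 mm above the table when shut, 263 at most, 106 when level
- support_left (a joint): slide of the support at the bureau's +y end: bar 22 mm wide, 26 high, 145 mm from the bureau's middle, top 99 mm above the table. 0 = in; grows as it is pulled straight out along the bureau's -x; 0.090 m = all the way out, at its stop. Starts 0 to 0.02. Takes about 2 to 3 N and stays where it is left
- support_left_pull (a point): middle of the pull of that support: a round neck 18 mm thick, 40 mm long, standing out level along the bureau's -x, then a head 26 mm thick, 10 mm long; axis 86 mm above the table; this point is 21 mm out from the support's front end and moves with it
- support_right (a joint): slide of the same kind of support at the bureau's -y end (145 mm from the middle); same values and behaviour as the left one
- support_right_pull (a point): grasp point of the right support's pull, alike in shape and height
- brush_jar: white ceramic jar of brushes, 76 mm across, 100 mm high (190 with the brushes), beside the bureau; bystander; origin at the centre of its underside
- books: stack of three small books, 150 x 110 x 60 mm, beside the bureau; bystander; origin at the centre of its underside
- pastel_tin: flat steel tin, 62 x 132 x 23 mm, lying on the table in front of the bureau where the flap will come down over it (there is ample room above it); bystander; origin at the centre of its underside
- ink_jar: small glass jar, 44 mm across, 50 mm high, standing on top of the bureau near one end; bystander; origin at the centre of its underside
- mug: blue ceramic mug, 80 mm across, 90 mm high, on the table to the side; bystander; origin at the centre of its underside
- oil_bottle: amber bottle, 56 mm across, 150 mm high, on the table to the side; bystander; origin at the centre of its underside
- candle: pale candle stub, 64 mm across, 60 mm high, standing on top of the bureau near the other end; bystander; origin at the centre of its underside

How it is judged:
By the outcome, as a careful person would: the job done as asked, in the order asked, and still so for the second after the job is handed in, with the robot touching nothing.
It also fails if it takes over 61 s, if anything falls off the work surface, if the arm or the gripper's body presses on something with over 40 N, if the wrist force passes 120 N, or if a joint passes its speed limit or range.

## Working session

There is one attempt and no reset: what is moved stays moved. The work goes in short steps, Python scripts to look and compute and a shell command to move; the robot and the scene stay as the last step left them, time stands still between calls to the robot, and variables do not carry over. Pictures are saved under pics/ and viewed, and the job is handed in when it is done.

```bash
mkdir -p pics; ls; cat > h.py <<'E'
import numpy as np, cv2
from cell import manip, get_image, search_frame, outline_of
def save(im,name,boxes=()):
    f=cv2.cvtColor(im["frame"],cv2.COLOR_RGB2BGR).copy()
    for b in boxes:
        c,r,w,h=b; cv2.rectangle(f,(int(c-w/2),int(r-h/2)),(int(c+w/2),int(r+h/2)),(0,0,255),1)
    cv2.imwrite("pics/"+name+".png",f)
def cloud(im):
    K=im["camera_matrix"];k1=im["k1"];D=im["depth"]
    K=np.array(K,float);E=np.array(im["extrinsics"])
    v,u=np.mgrid[0:D.shape[0],0:D.shape[1]]
    pts=np.stack([u.ravel(),v.ravel()],1).astype(np.float64)[:,None]
    n=cv2.undistortPoints(pts,K,np.array([k1,0,0,0.,0]))[:,0].reshape(D.shape+(2,))
    P=np.stack([n[...,0]*D,-n[...,1]*D,-D,np.ones_like(D)],-1)@E.T
    P=P[...,:3]; P[D<=0]=np.nan
    return P
def proj(im,p):
    E=np.linalg.inv(np.array(im["extrinsics"]));q=E@np.r_[p,1]
    a=np.array([q[0],-q[1]])/-q[2];r2=a@a;a=a*(1+im["k1"]*r2)
    K=np.array(im["camera_matrix"]);return K[0,0]*a[0]+K[0,2],K[1,1]*a[1]+K[1,2]
E
python3 - <<'E'
from h import *
s=manip.state();print(s)
for n in("scene","top"):
    im=get_image(n);save(im,n+"0");print(n,im["camera_matrix"],im["k1"],im["extrinsics"])
    P=cloud(im)
    for t in("desk","flap","flap_rail","support_left_pull","support_right_pull","brush_jar","books","pastel_tin","ink_jar","mug","oil_bottle","candle"):
        for d in outline_of(im,t)[:2]:
            m=d["pixels"]; print(t,round(d["conf"],2),np.round(d["box"]),np.round(np.nanmedian(P[m],0),3) if m.any() else None)
E
```

```text
pics
{'time': 0.0, 'qpos': array([-7.69723228e+01,  7.51562011e+00,  8.53281924e+01, -7.80639873e-04,
        8.72620612e+01, -4.89165876e+00]), 'qvel': array([-0.00268323,  0.0963363 ,  0.00394857,  0.02922378, -0.03174517,
        0.00100703]), 'joint_torque': array([-1.76770202e-03, -5.59852374e+01, -4.91757882e+01,  7.67697953e-02,
        3.53360258e-02, -1.64443145e-04]), 'ee_pos': array([ 0.1845166 , -0.57036327,  0.2365925 ]), 'ee_rot': array([[ 9.51490451e-01,  3.07677977e-01, -4.29803139e-04],
       [ 3.07678243e-01, -9.51488764e-01,  1.79721546e-03],
       [ 1.44010760e-04, -1.84227443e-03, -9.99998293e-01]]), 'wrist_force': array([-0.29112742,  0.27895767, -0.20171818]), 'wrist_torque': array([-0.03679441,  0.03510325,  0.02214447]), 'gripper_width': 0.0929170760125429}
scene [[504.02715569   0.         291.35726198]
 [  0.         504.02715569 217.08124354]
 [  0.           0.           1.        ]] -0.17421152270854723 [[-0.31886462 -0.78941584  0.5245455   1.3912148 ]
 [ 0.94778658 -0.26855098  0.1719912   0.28402827]
 [ 0.00509463  0.5519991   0.83382914  1.42669068
[... 1694 characters left out ...]
05 0.096]
support_right_pull 0.57 [257. 183.  22.  55.] [0.63  0.105 0.096]
support_right_pull 0.56 [373. 207.  22.  59.] [ 0.57  -0.174  0.096]
brush_jar 0.65 [191. 150.  44.  39.] [0.738 0.257 0.099]
books 0.58 [436. 220.  48.  61.] [ 0.568 -0.355  0.059]
books 0.38 [256. 181.  22.  58.] [0.628 0.107 0.095]
pastel_tin 0.73 [297. 236.  53.  27.] [0.522 0.005 0.023]
ink_jar 0.88 [264. 127.  18.  21.] [0.759 0.075 0.272]
mug 0.74 [174. 206.  43.  35.] [0.604 0.333 0.034]
mug 0.74 [323. 183. 162.  57.] [ 0.656 -0.048  0.182]
oil_bottle 0.58 [429. 272.  37.  28.] [ 0.442 -0.321  0.098]
candle 0.62 [385. 150.  35.  36.] [ 0.701 -0.18   0.282]
candle 0.61 [192. 150.  41.  39.] [0.737 0.257 0.099]
```

View pics/scene0.png

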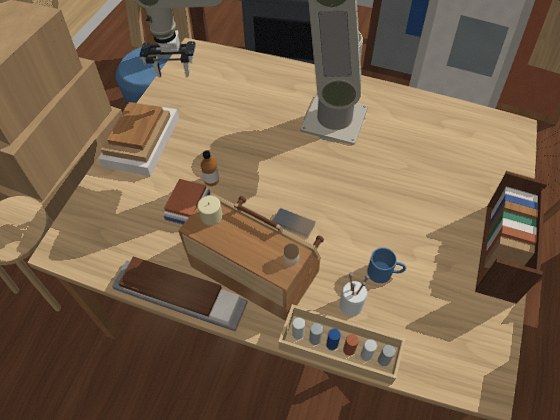

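View pics/top0.png

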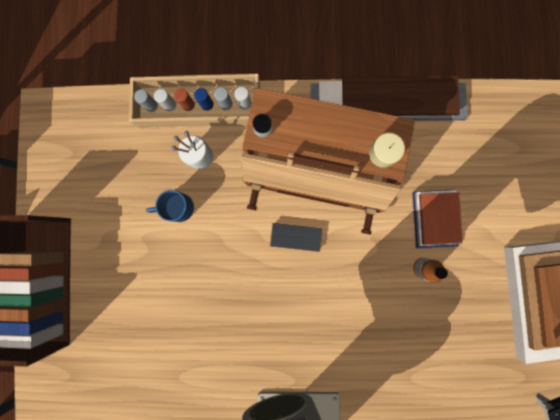

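The top view shows the bureau yawed with the flap up. The two pulls stick out at about (253,197) and (368,220), and the tin is at (297,237). Next I'll fit the bureau's pose.

```bash
python3 - <<'E'
from h import *
im=get_image("top");P=cloud(im)
np.save("/tmp/P.npy",P)
q=P.reshape(-1,3);q=q[~np.isnan(q[:,0])]
m=(abs(q[:,2]-.221)<.006)&(q[:,0]>.55)&(q[:,0]<.95)&(abs(q[:,1]+.05)<.3)
t=q[m];r=cv2.minAreaRect((t[:,:2]*1000).astype(np.float32));print("top rect",r,np.round(cv2.boxPoints(r)))
for n,(y0,y1,x0,x1) in {"L":(.08,.15,.5,.66),"R":(-.2,-.13,.45,.61)}.items():
    m=(q[:,2]>.065)&(q[:,2]<.106)&(q[:,0]>x0)&(q[:,0]<x1)&(q[:,1]>y0)&(q[:,1]<y1)
    t=q[m];print(n,m.sum(),t.min(0),t.max(0))
    for xb in np.arange(x0,x1,.008):
        s=t[(t[:,0]>=xb)&(t[:,0]<xb+.008)]
        if len(s):print(np.round(xb+.004,3),len(s),np.round([s[:,1].min(),np.median(s[:,1]),s[:,1].max(),s[:,2].max()],3))
# rail
m=(q[:,2]>.2)&(q[:,0]<.72)&(q[:,0]>.5)&(abs(q[:,1])<.25)
f=cv2.cvtColor(im["frame"],cv2.COLOR_RGB2BGR)
cv2.imwrite("pics/crop.png",cv2.resize(f[70:260,220:440],None,fx=3.5,fy=3.1,interpolation=cv2.INTER_CUBIC)[:600,:800])
im=get_image("scene");f=cv2.cvtColor(im["frame"],cv2.COLOR_RGB2BGR)
cv2.imwrite("pics/crop2.png",cv2.resize(f[160:320,160:360],None,fx=3.7,fy=3.7,interpolation=cv2.INTER_CUBIC)[:600,:800])
E
```

```text
top rect ((739.2198486328125, -65.06907653808594), (360.4701232910156, 161.80999755859375), 77.99738311767578) [[ 623. -225.]
 [ 781. -258.]
 [ 856.   94.]
 [ 698.  128.]]
L 243 [0.59231985 0.08068086 0.06838953] [0.6598223  0.12576178 0.10590405]
0.592 16 [0.103 0.111 0.126 0.102]
0.6 30 [0.101 0.113 0.126 0.102]
0.608 21 [0.103 0.11  0.12  0.096]
0.616 27 [0.101 0.108 0.118 0.098]
0.624 25 [0.098 0.108 0.116 0.097]
0.632 21 [0.098 0.105 0.113 0.099]
0.64 27 [0.093 0.103 0.114 0.104]
0.648 46 [0.081 0.1   0.115 0.102]
0.656 30 [0.085 0.109 0.125 0.106]
R 285 [ 0.52900311 -0.19904376  0.06763159] [ 0.60534532 -0.13030945  0.10500671]
0.526 3 [-0.177 -0.175 -0.174  0.094]
0.534 28 [-0.181 -0.166 -0.156  0.102]
0.542 25 [-0.178 -0.165 -0.155  0.102]
0.55 30 [-0.179 -0.169 -0.161  0.1  ]
0.558 24 [-0.182 -0.172 -0.164  0.096]
0.566 22 [-0.184 -0.173 -0.166  0.098]
0.574 25 [-0.187 -0.175 -0.166  0.1  ]
0.582 38 [-0.189 -0.177 -0.167  0.101]
0.59 43 [-0.199 -0.18  -0.168  0.105]
0.598 35 [-0.182 -0.16  -0.137  0.104]
0.606 12 [-0.147 -0.136 -0.13   0.105]
```

View pics/crop.png

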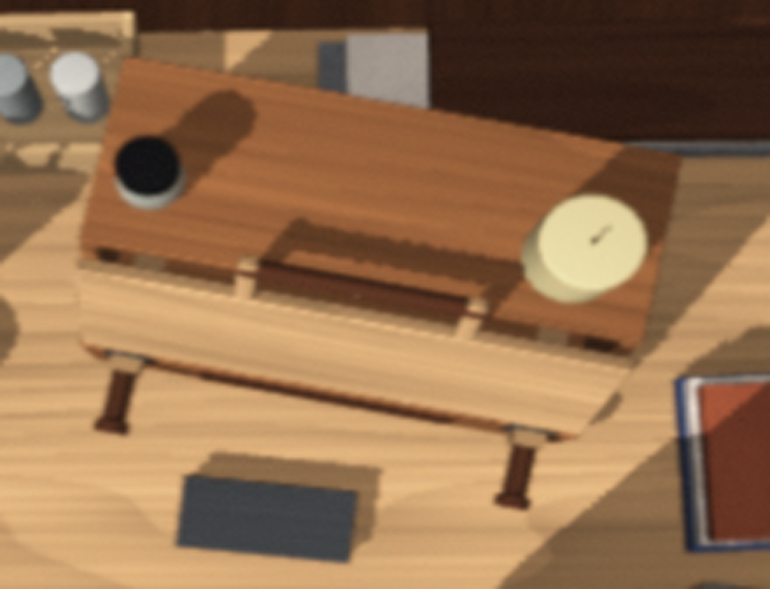

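View pics/crop2.png

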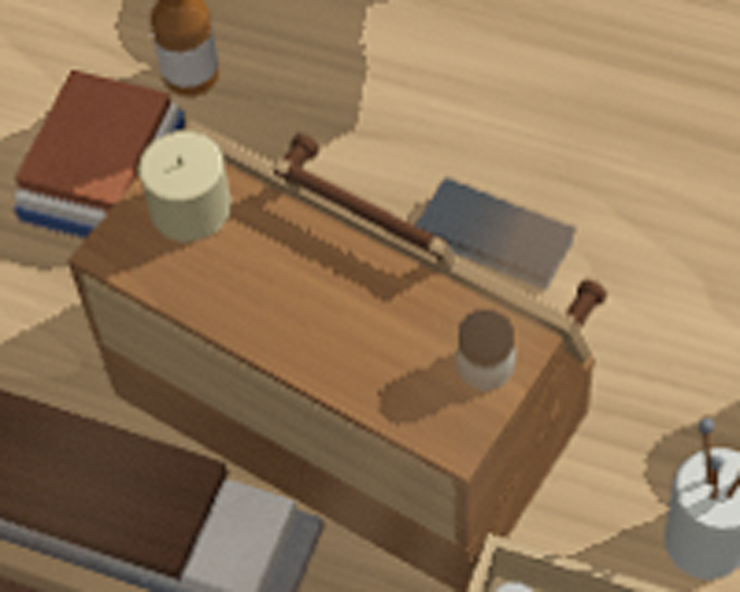

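```bash
cat > d.py <<'E'
# remaining shift in tool axes to target; remaining turn to bureau-aligned, tool-down
import sys,numpy as np
from cell import manip
from scipy.spatial.transform import Rotation as R
s=manip.state();A=np.array(s["ee_rot"]);p=np.array(s["ee_pos"])
a=np.radians(-12.0);T=np.array([[np.cos(a),np.sin(a),0],[np.sin(a),-np.cos(a),0],[0,0,-1]])
print("t",round(s["time"],2),"p",p.round(4),"w",round(s["gripper_width"],4),"F",np.round(s["wrist_force"],1),"q",np.round(s["qpos"],0))
if len(sys.argv)>3:
    t=np.array([float(x) for x in sys.argv[1:4]]);print("shift tool",(A.T@(t-p)).round(4),"aligned",(T.T@(t-p)).round(4))
print("turn",R.from_matrix(A.T@T).as_rotvec().round(4))
E
python3 -m jog '[{"linear":[0.0,0,0],"delta_rot":[0,0,0.131],"jaw":-1},{"linear":[0.0,0,0],"delta_rot":[0,0,0.131],"jaw":-1},{"linear":[0.0,0,0],"delta_rot":[0,0,0.131],"jaw":-1},{"linear":[0,0,0],"delta_rot":[0,0,0.131],"jaw":-1}]' 20; python3 d.py .552 -.1715 .238
```

```text
time: 1.8
ee_pos: [0.1847, -0.5709, 0.2376]
ee_rot: [[0.977, -0.215, -0.0], [-0.215, -0.977, 0.0], [-0.0, -0.0, -1.0]]
wrist_force: [0.9, -0.0, 0.5]
gripper_width: 0.0929
t 1.8 p [ 0.1847 -0.5709  0.2376] w 0.0929 F [ 0.9 -0.   0.5] q [-77.   7.  85.  -0.  87.  25.]
shift tool [ 2.729e-01 -4.690e-01 -4.000e-04] aligned [ 2.763e-01 -4.670e-01 -4.000e-04]
turn [-0.      0.     -0.0071]
```

```bash
python3 -m jog '[{"linear":[0.027,-0.04,0],"delta_rot":[0,0,-0.007],"jaw":-1},{"linear":[0.027,-0.042,0],"delta_rot":[0,0,0],"jaw":-1},{"linear":[0.027,-0.042,0],"delta_rot":[0,0,0],"jaw":-1},{"linear":[0.027,-0.042,0],"delta_rot":[0,0,0],"jaw":-1},{"linear":[0.027,-0.042,0],"delta_rot":[0,0,0],"jaw":-1}]'
python3 -m jog '[{"linear":[0.027,-0.042,0],"delta_rot":[0,0,0],"jaw":-1},{"linear":[0.027,-0.042,0],"delta_rot":[0,0,0],"jaw":-1},{"linear":[0.027,-0.042,0],"delta_rot":[0,0,0],"jaw":-1},{"linear":[0.027,-0.042,0],"delta_rot":[0,0,0],"jaw":-1},{"linear":[0.027,-0.042,0],"delta_rot":[0,0,0],"jaw":-1}]'; python3 d.py .552 -.1715 .238
```

```text
time: 2.3
ee_pos: [0.3603, -0.3933, 0.2378]
ee_rot: [[0.979, -0.203, 0.0], [-0.203, -0.979, -0.0], [0.0, 0.0, -1.0]]
wrist_force: [1.0, -0.4, -0.5]
gripper_width: 0.0933
time: 2.8
ee_pos: [0.5353, -0.2149, 0.2379]
ee_rot: [[0.979, -0.203, 0.001], [-0.203, -0.979, -0.0], [0.001, 0.0, -1.0]]
wrist_force: [0.7, -1.2, 0.1]
gripper_width: 0.0928
t 2.8 p [ 0.5353 -0.2149  0.2379] w 0.0928 F [ 0.7 -1.2  0.1] q [-27.   4.  89.  -0.  87.  75.]
shift tool [ 0.0076 -0.0458 -0.0001] aligned [ 0.0073 -0.0459 -0.0001]
turn [ 0.0003 -0.0007  0.0053]
```

```bash
python3 -m jog '[{"linear":[0.005,-0.046,0],"delta_rot":[0,0,0.005],"jaw":-1},{"linear":[0,0,0],"delta_rot":[0,0,0],"jaw":-1},{"linear":[0,0,0],"delta_rot":[0,0,0],"jaw":-1}]'; python3 d.py .552 -.1715 .086; python3 - <<'E'
from h import *
im=get_image("top");f=cv2.cvtColor(im["frame"],cv2.COLOR_RGB2BGR)
cv2.imwrite("pics/c3.png",cv2.resize(f[70:300,220:440],None,fx=2.6,fy=2.6))
E
```

```text
time: 3.1
ee_pos: [0.5485, -0.1716, 0.2376]
ee_rot: [[0.979, -0.205, -0.0], [-0.205, -0.979, -0.0], [-0.0, 0.0, -1.0]]
wrist_force: [0.2, -1.0, 0.7]
gripper_width: 0.0931
t 3.1 p [ 0.5485 -0.1716  0.2376] w 0.0931 F [ 0.2 -1.   0.7] q [-22.   4.  89.  -0.  87.  79.]
shift tool [ 0.0034 -0.0009  0.1516] aligned [ 0.0034 -0.0008  0.1516]
turn [0.0003 0.0003 0.0029]
```

View pics/c3.png

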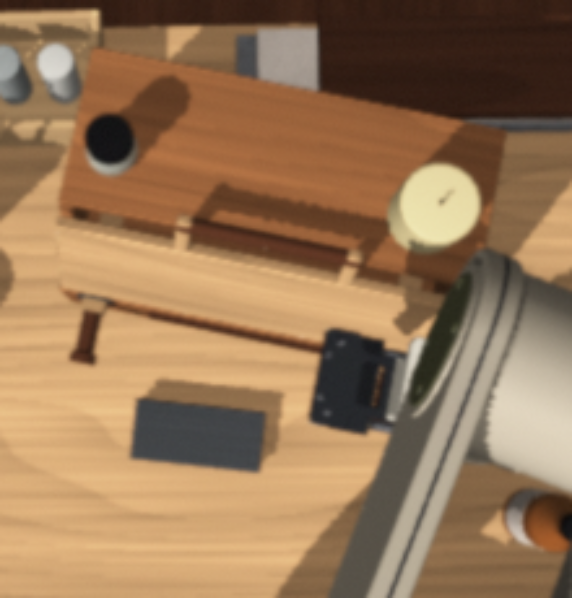

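The gripper is over the right pull and clear of the flap, so I'll go down.

```bash
python3 -m jog '[{"linear":[0.0034,-0.001,0.04],"delta_rot":[0,0,0.003],"jaw":-1},{"linear":[0,0,0.04],"delta_rot":[0,0,0],"jaw":-1},{"linear":[0,0,0.04],"delta_rot":[0,0,0],"jaw":-1},{"linear":[0,0,0.0315],"delta_rot":[0,0,0],"jaw":-1},{"linear":[0,0,0],"delta_rot":[0,0,0],"jaw":-1}]';  python3 -m jog '[{"linear":[0,0,0],"delta_rot":[0,0,0],"jaw":1},{"linear":[0,0,0],"delta_rot":[0,0,0],"jaw":1},{"linear":[0,0,0],"delta_rot":[0,0,0],"jaw":1},{"linear":[0,0,0],"delta_rot":[0,0,0],"jaw":1},{"linear":[0,0,0],"delta_rot":[0,0,0],"jaw":1}]' 20; python3 d.py .552 -.1715 .086;
```

```text
time: 3.65
ee_pos: [0.5472, -0.1725, 0.0807]
ee_rot: [[0.977, -0.213, -0.009], [-0.213, -0.977, 0.003], [-0.009, -0.001, -1.0]]
wrist_force: [-1.3, 0.2, -1.0]
gripper_width: 0.093
time: 4.15
ee_pos: [0.5525, -0.1725, 0.0873]
ee_rot: [[0.978, -0.211, 0.002], [-0.211, -0.978, -0.001], [0.002, 0.0, -1.0]]
wrist_force: [-0.3, -0.3, -0.5]
gripper_width: 0.0574
t 4.15 p [ 0.5525 -0.1725  0.0873] w 0.0574 F [-0.3 -0.3 -0.5] q [-22.  11.  97.  -0.  71.  80.]
shift tool [-0.0007 -0.0009  0.0013] aligned [-0.0007 -0.0009  0.0013]
turn [ 0.0003 -0.0018 -0.0027]
```

```bash
 python3 -m jog '[{"linear":[0,0,0],"delta_rot":[0,0,0],"jaw":1},{"linear":[0,0,0],"delta_rot":[0,0,0],"jaw":1},{"linear":[0,0,0],"delta_rot":[0,0,0],"jaw":1},{"linear":[0,0,0],"delta_rot":[0,0,0],"jaw":1},{"linear":[0,0,0],"delta_rot":[0,0,0],"jaw":1}]' 20;  python3 -m jog '[{"linear":[0,0,0],"delta_rot":[0,0,0],"jaw":1},{"linear":[0,0,0],"delta_rot":[0,0,0],"jaw":1},{"linear":[0,0,0],"delta_rot":[0,0,0],"jaw":1}]'; python3 d.py .552 -.1715 .086;
```

```text
time: 4.65
ee_pos: [0.5517, -0.1726, 0.0861]
ee_rot: [[0.978, -0.21, -0.0], [-0.21, -0.978, -0.001], [-0.0, 0.001, -1.0]]
wrist_force: [-4.2, -17.2, -1.7]
gripper_width: 0.0181
time: 4.95
ee_pos: [0.5516, -0.1728, 0.086]
ee_rot: [[0.978, -0.211, -0.0], [-0.211, -0.978, -0.001], [-0.0, 0.001, -1.0]]
wrist_force: [-1.8, -4.7, -0.9]
gripper_width: 0.0173
t 4.95 p [ 0.5516 -0.1728  0.086 ] w 0.0173 F [-1.8 -4.7 -0.9] q [-22.  11.  98.  -0.  71.  80.]
shift tool [ 0.0001 -0.0014  0.    ] aligned [ 0.0001 -0.0014  0.    ]
turn [ 0.0007  0.0001 -0.0031]
```

```bash
 python3 -m jog '[{"linear":[-0.005,0.001,0],"delta_rot":[0,0,0],"jaw":1},{"linear":[-0.01,0,0],"delta_rot":[0,0,0],"jaw":1},{"linear":[-0.015,0,0],"delta_rot":[0,0,0],"jaw":1},{"linear":[-0.015,0,0],"delta_rot":[0,0,0],"jaw":1},{"linear":[-0.015,0,0],"delta_rot":[0,0,0],"jaw":1}]' 25;  python3 d.py .552 -.1728 .086
```

```text
time: 5.45
ee_pos: [0.4921, -0.1599, 0.0861]
ee_rot: [[0.978, -0.21, 0.001], [-0.21, -0.978, 0.001], [0.0, -0.001, -1.0]]
wrist_force: [2.7, -0.9, -1.5]
gripper_width: 0.0174
t 5.45 p [ 0.4921 -0.1599  0.0861] w 0.0174 F [ 2.7 -0.9 -1.5] q [-24.   2. 107.   0.  71.  78.]
shift tool [0.0612 0.     0.0001] aligned [0.0612 0.0002 0.0001]
turn [-0.0006 -0.0005 -0.0025]
```

```bash
 python3 -m jog '[{"linear":[-0.006,0,0],"delta_rot":[0,0,0],"jaw":1},{"linear":[-0.004,0,0],"delta_rot":[0,0,0],"jaw":1},{"linear":[0,0,0],"delta_rot":[0,0,0],"jaw":1}]' 25;  python3 d.py .552 -.1728 .086
```

```text
time: 5.75
ee_pos: [0.4825, -0.1578, 0.086]
ee_rot: [[0.978, -0.211, -0.001], [-0.211, -0.978, 0.001], [-0.001, -0.001, -1.0]]
wrist_force: [-2.2, 2.9, -0.5]
gripper_width: 0.0176
t 5.75 p [ 0.4825 -0.1578  0.086 ] w 0.0176 F [-2.2  2.9 -0.5] q [-24.   1. 109.   0.  71.  78.]
shift tool [ 0.0711 -0.     -0.0001] aligned [0.0711 0.0002 0.    ]
turn [-0.0008  0.0012 -0.0027]
```

```bash
 python3 -m jog '[{"linear":[-0.004,0,0],"delta_rot":[0,0,0],"jaw":1},{"linear":[-0.003,0,0],"delta_rot":[0,0,0],"jaw":1}]' 25;  python3 -m jog '[{"linear":[-0.003,0,0],"delta_rot":[0,0,0],"jaw":1},{"linear":[0,0,0],"delta_rot":[0,0,0],"jaw":1}]' 25; python3 d.py .552 -.1728 .086;python3 -m jog '[{"linear":[-0.003,0,0],"delta_rot":[0,0,0],"jaw":1},{"linear":[0,0,0],"delta_rot":[0,0,0],"jaw":1}]' 25; python3 d.py .552 -.1728 .086
```

```text
time: 5.95
ee_pos: [0.4765, -0.1566, 0.086]
ee_rot: [[0.978, -0.21, 0.0], [-0.21, -0.978, 0.001], [0.0, -0.001, -1.0]]
wrist_force: [2.7, 3.3, -1.6]
gripper_width: 0.0173
time: 6.15
ee_pos: [0.4736, -0.1559, 0.0861]
ee_rot: [[0.978, -0.21, 0.001], [-0.21, -0.978, 0.001], [0.001, -0.001, -1.0]]
wrist_force: [3.7, 5.1, -4.7]
gripper_width: 0.0172
t 6.15 p [ 0.4736 -0.1559  0.0861] w 0.0172 F [ 3.7  5.1 -4.7] q [-24.  -1. 110.   0.  70.  78.]
shift tool [0.0802 0.     0.0001] aligned [0.0802 0.0002 0.0001]
turn [-0.0008 -0.0006 -0.0026]
time: 6.35
ee_pos: [0.4731, -0.1559, 0.0864]
ee_rot: [[0.978, -0.211, 0.006], [-0.211, -0.978, -0.001], [0.006, -0.001, -1.0]]
wrist_force: [17.5, 0.4, -15.5]
gripper_width: 0.0169
t 6.35 p [ 0.4731 -0.1559  0.0864] w 0.0169 F [ 17.5   0.4 -15.5] q [-24.  -1. 111.   0.  70.  78.]
shift tool [ 0.0807 -0.0001  0.0009] aligned [0.0807 0.0002 0.0004]
turn [-0.0006 -0.0064 -0.0028]
```

```bash
 python3 -m jog '[{"linear":[0.002,0,0],"delta_rot":[0,0,0],"jaw":1},{"linear":[0,0,0],"delta_rot":[0,0,0],"jaw":-1},{"linear":[0,0,0],"delta_rot":[0,0,0],"jaw":-1},{"linear":[0,0,0],"delta_rot":[0,0,0],"jaw":-1},{"linear":[0,0,0],"delta_rot":[0,0,0],"jaw":-1}]';python3 -m jog '[{"linear":[0,0,-0.03],"delta_rot":[0,0,0],"jaw":-1},{"linear":[0,0,-0.03],"delta_rot":[0,0,0],"jaw":-1},{"linear":[0,0,-0.024],"delta_rot":[0,0,0],"jaw":-1},{"linear":[0,0,0],"delta_rot":[0,0,0],"jaw":-1}]'; python3 d.py .6145 .1095 .086
```

```text
time: 6.85
ee_pos: [0.4723, -0.1564, 0.0862]
ee_rot: [[0.978, -0.211, -0.0], [-0.211, -0.978, -0.0], [0.0, 0.0, -1.0]]
wrist_force: [0.9, -0.7, 0.3]
gripper_width: 0.0446
time: 7.25
ee_pos: [0.4746, -0.1574, 0.1745]
ee_rot: [[0.978, -0.211, 0.006], [-0.211, -0.978, -0.003], [0.007, 0.002, -1.0]]
wrist_force: [0.2, 0.5, -1.0]
gripper_width: 0.077
t 7.25 p [ 0.4746 -0.1574  0.1745] w 0.077 F [ 0.2  0.5 -1. ] q [-24.  -6. 106.  -0.  80.  78.]
shift tool [ 0.0799 -0.2905  0.0885] aligned [ 0.0813 -0.2901  0.0885]
turn [ 0.0017 -0.0068 -0.0029]
```

```bash
 python3 -m jog '[{"linear":[0.012,-0.045,0],"delta_rot":[0,0,-0.003],"jaw":-1},{"linear":[0.013,-0.048,0],"delta_rot":[0,0,0],"jaw":-1},{"linear":[0.013,-0.048,0],"delta_rot":[0,0,0],"jaw":-1},{"linear":[0.013,-0.048,0],"delta_rot":[0,0,0],"jaw":-1},{"linear":[0.013,-0.048,0],"delta_rot":[0,0,0],"jaw":-1}]';python3 -m jog '[{"linear":[0.013,-0.048,0],"delta_rot":[0,0,0],"jaw":-1},{"linear":[0,0,0],"delta_rot":[0,0,0],"jaw":-1},{"linear":[0,0,0],"delta_rot":[0,0,0],"jaw":-1}]'; python3 d.py .6145 .1095 .086; python3 - <<'E'
from h import *
im=get_image("top");f=cv2.cvtColor(im["frame"],cv2.COLOR_RGB2BGR)
cv2.imwrite("pics/c4.png",cv2.resize(f[70:300,220:440],None,fx=2.6,fy=2.6))
E
```

```text
time: 7.75
ee_pos: [0.5845, 0.064, 0.1689]
ee_rot: [[0.978, -0.208, -0.001], [-0.208, -0.978, -0.0], [-0.001, 0.001, -1.0]]
wrist_force: [0.9, -0.9, 0.7]
gripper_width: 0.0929
time: 8.05
ee_pos: [0.6064, 0.1074, 0.1684]
ee_rot: [[0.979, -0.205, -0.003], [-0.205, -0.979, -0.001], [-0.002, 0.001, -1.0]]
wrist_force: [-0.1, -0.7, -0.4]
gripper_width: 0.0932
t 8.05 p [0.6064 0.1074 0.1684] w 0.0932 F [-0.1 -0.7 -0.4] q [  5.  12.  87.  -0.  81. 107.]
shift tool [ 0.0077 -0.0038  0.0823] aligned [ 0.0075 -0.0037  0.0824]
turn [0.0012 0.0023 0.0025]
```

View pics/c4.png

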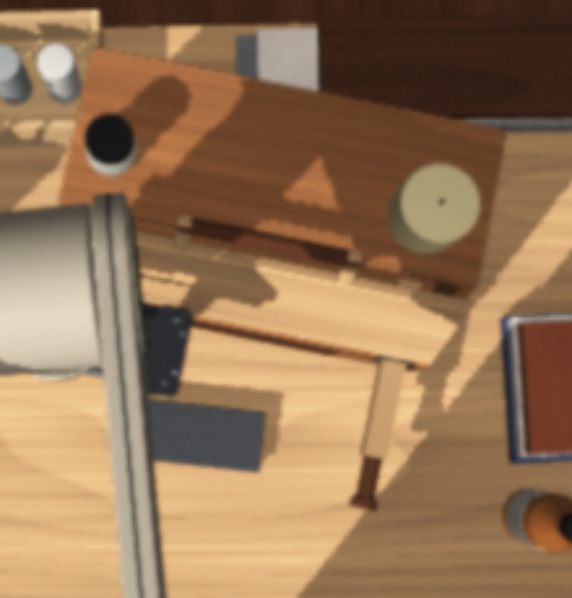

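The right support is fully out. Now I'll go down on the left pull.

```bash
 python3 -m jog '[{"linear":[0.0077,-0.0038,0.03],"delta_rot":[0,0,0.0025],"jaw":-1},{"linear":[0,0,0.03],"delta_rot":[0,0,0],"jaw":-1},{"linear":[0,0,0.0223],"delta_rot":[0,0,0],"jaw":-1},{"linear":[0,0,0],"delta_rot":[0,0,0],"jaw":-1},{"linear":[0,0,0],"delta_rot":[0,0,0],"jaw":0.3}]';  python3 -m jog '[{"linear":[0,0,0],"delta_rot":[0,0,0],"jaw":1},{"linear":[0,0,0],"delta_rot":[0,0,0],"jaw":1},{"linear":[0,0,0],"delta_rot":[0,0,0],"jaw":1},{"linear":[0,0,0],"delta_rot":[0,0,0],"jaw":1},{"linear":[0,0,0],"delta_rot":[0,0,0],"jaw":1}]' 20;python3 -m jog '[{"linear":[0,0,0],"delta_rot":[0,0,0],"jaw":1},{"linear":[0,0,0],"delta_rot":[0,0,0],"jaw":1},{"linear":[0,0,0],"delta_rot":[0,0,0],"jaw":1},{"linear":[0,0,0],"delta_rot":[0,0,0],"jaw":1}]' ; python3 d.py .6145 .1095 .086
```

```text
time: 8.6
ee_pos: [0.6149, 0.1073, 0.088]
ee_rot: [[0.977, -0.212, -0.001], [-0.212, -0.977, -0.0], [-0.001, 0.0, -1.0]]
wrist_force: [-0.0, -0.6, 1.3]
gripper_width: 0.0892
time: 9.1
ee_pos: [0.6155, 0.1088, 0.0882]
ee_rot: [[0.978, -0.21, 0.001], [-0.21, -0.978, 0.0], [0.001, -0.0, -1.0]]
wrist_force: [0.2, 0.1, -0.2]
gripper_width: 0.0495
time: 9.5
ee_pos: [0.6155, 0.1097, 0.0878]
ee_rot: [[0.978, -0.21, 0.0], [-0.21, -0.978, 0.002], [0.0, -0.002, -1.0]]
wrist_force: [4.0, 17.2, -4.7]
gripper_width: 0.0181
t 9.5 p [0.6155 0.1097 0.0878] w 0.0181 F [ 4.  17.2 -4.7] q [  5.  18.  90.   0.  73. 107.]
shift tool [-0.001   0.0004  0.0018] aligned [-0.001   0.0004  0.0018]
turn [-0.0019 -0.0001 -0.0023]
```

```bash
 python3 -m jog '[{"linear":[0,-0.001,0.001],"delta_rot":[0,0,0],"jaw":1},{"linear":[-0.005,0,0],"delta_rot":[0,0,0],"jaw":1},{"linear":[-0.01,0,0],"delta_rot":[0,0,0],"jaw":1},{"linear":[-0.015,0,0],"delta_rot":[0,0,0],"jaw":1},{"linear":[-0.015,0,0],"delta_rot":[0,0,0],"jaw":1}]' 25; python3 -m jog '[{"linear":[-0.015,0,0],"delta_rot":[0,0,0],"jaw":1},{"linear":[-0.007,0,0],"delta_rot":[0,0,0],"jaw":1},{"linear":[0,0,0],"delta_rot":[0,0,0],"jaw":1}]' 25; python3 d.py .6155 .1107 .0878
```

```text
time: 10.0
ee_pos: [0.5716, 0.1196, 0.0877]
ee_rot: [[0.978, -0.21, 0.002], [-0.21, -0.978, 0.001], [0.002, -0.001, -1.0]]
wrist_force: [3.7, 3.0, 5.2]
gripper_width: 0.0171
time: 10.3
ee_pos: [0.5492, 0.1245, 0.0876]
ee_rot: [[0.978, -0.21, 0.0], [-0.21, -0.978, 0.001], [0.0, -0.001, -1.0]]
wrist_force: [-0.9, 2.6, 6.6]
gripper_width: 0.0175
t 10.3 p [0.5492 0.1245 0.0876] w 0.0175 F [-0.9  2.6  6.6] q [  8.   9. 100.   0.  71. 110.]
shift tool [ 0.0677 -0.0005 -0.0001] aligned [ 0.0677 -0.0003 -0.0002]
turn [-0.0008 -0.0003 -0.0017]
```

```bash
 python3 -m jog '[{"linear":[-0.005,0,0],"delta_rot":[0,0,0],"jaw":1},{"linear":[-0.004,0,0],"delta_rot":[0,0,0],"jaw":1},{"linear":[0,0,0],"delta_rot":[0,0,0],"jaw":1}]' 25; python3 -m jog '[{"linear":[-0.003,0,0],"delta_rot":[0,0,0],"jaw":1},{"linear":[0,0,0],"delta_rot":[0,0,0],"jaw":1}]'; python3 d.py .6155 .1107 .0878;python3 -m jog '[{"linear":[-0.003,0,0],"delta_rot":[0,0,0],"jaw":1},{"linear":[0,0,0],"delta_rot":[0,0,0],"jaw":1}]'; python3 d.py .6155 .1107 .0878
```

```text
time: 10.6
ee_pos: [0.5411, 0.1262, 0.0876]
ee_rot: [[0.978, -0.21, 0.001], [-0.21, -0.978, 0.001], [0.001, -0.001, -1.0]]
wrist_force: [-0.5, 3.1, 8.3]
gripper_width: 0.0171
time: 10.8
ee_pos: [0.5385, 0.1268, 0.0877]
ee_rot: [[0.978, -0.21, 0.001], [-0.21, -0.978, 0.001], [0.001, -0.001, -1.0]]
wrist_force: [1.2, 3.1, 6.7]
gripper_width: 0.0171
t 10.8 p [0.5385 0.1268 0.0877] w 0.0171 F [1.2 3.1 6.7] q [  8.   7. 102.   0.  71. 110.]
shift tool [ 0.0787 -0.0005 -0.    ] aligned [ 0.0787 -0.0003 -0.0001]
turn [-0.001  -0.0013 -0.0022]
time: 11.0
ee_pos: [0.5373, 0.127, 0.0877]
ee_rot: [[0.978, -0.21, 0.005], [-0.21, -0.978, 0.0], [0.005, -0.001, -1.0]]
wrist_force: [10.6, 2.6, -0.8]
gripper_width: 0.017
t 11.0 p [0.5373 0.127  0.0877] w 0.017 F [10.6  2.6 -0.8] q [  8.   7. 102.  -0.  71. 110.]
shift tool [ 0.0799 -0.0005  0.0003] aligned [ 0.0799 -0.0003 -0.0001]
turn [-0.0015 -0.0051 -0.0024]
```

```bash
 python3 -m jog '[{"linear":[-0.002,0,0],"delta_rot":[0,0,0],"jaw":1},{"linear":[0,0,0],"delta_rot":[0,0,0],"jaw":1}]'; python3 d.py .6155 .1107 .0878;  python3 -m jog '[{"linear":[0.003,0,0],"delta_rot":[0,0,0],"jaw":1},{"linear":[0,0,0],"delta_rot":[0,0,0],"jaw":-1},{"linear":[0,0,0],"delta_rot":[0,0,0],"jaw":-1},{"linear":[0,0,0],"delta_rot":[0,0,0],"jaw":-1},{"linear":[0,0,0],"delta_rot":[0,0,0],"jaw":-1}]'
```

```text
time: 11.2
ee_pos: [0.5372, 0.1271, 0.0879]
ee_rot: [[0.978, -0.211, 0.009], [-0.211, -0.978, 0.0], [0.009, -0.002, -1.0]]
wrist_force: [20.6, 1.9, -9.1]
gripper_width: 0.0174
t 11.2 p [0.5372 0.1271 0.0879] w 0.0174 F [20.6  1.9 -9.1] q [  8.   7. 102.  -0.  70. 110.]
shift tool [ 0.08   -0.0005  0.0008] aligned [ 0.08   -0.0003  0.0001]
turn [-0.0021 -0.009  -0.0027]
time: 11.7
ee_pos: [0.5355, 0.1265, 0.0861]
ee_rot: [[0.978, -0.21, -0.002], [-0.21, -0.978, -0.0], [-0.001, 0.001, -1.0]]
wrist_force: [0.1, 0.6, 0.6]
gripper_width: 0.0445
```

```bash
python3 -m jog '[{"linear":[0,0,-0.03],"delta_rot":[0,0,0],"jaw":-1},{"linear":[0,0,-0.045],"delta_rot":[0,0,0],"jaw":-1},{"linear":[-0.02,0,-0.05],"delta_rot":[0,0,-0.143],"jaw":-1},{"linear":[-0.02,0,-0.05],"delta_rot":[0,0,-0.143],"jaw":-1},{"linear":[-0.02,0,-0.05],"delta_rot":[0,0,-0.143],"jaw":-1}]'
python3 -m jog '[{"linear":[-0.0,0,-0.03],"delta_rot":[0,0,-0.143],"jaw":-1},{"linear":[-0.0,0,0],"delta_rot":[0,0,-0.143],"jaw":-1},{"linear":[-0.0,0,0],"delta_rot":[0,0,-0.143],"jaw":-1},{"linear":[-0.0,0,0],"delta_rot":[0,0,-0.143],"jaw":-1},{"linear":[-0.0,0,0],"delta_rot":[0,0,-0.143],"jaw":-1}]'
python3 -m jog '[{"linear":[0,0,0],"delta_rot":[0,0,-0.143],"jaw":-0.5},{"linear":[0,0,0],"delta_rot":[0,0,-0.143],"jaw":0},{"linear":[0,0,0],"delta_rot":[0,0,-0.143],"jaw":0},{"linear":[0,0,0],"delta_rot":[0,0,0],"jaw":0}]'
sed -i 's/^a=.*/a=np.radians(-12.0);T=np.array([[-np.sin(a),np.cos(a),0],[np.cos(a),np.sin(a),0],[0,0,-1]])/' d.py
python3 d.py;  python3 - <<'E'
from h import *
o=np.array([.623,-.04]);xb=np.array([.978,-.208]);yb=np.array([.208,.978])
for n in("top","scene"):
    im=get_image(n);save(im,n+"5");P=cloud(im)
    B=np.stack([(P[...,:2]-o)@xb,(P[...,:2]-o)@yb,P[...,2]],-1)
    m=(abs(B[...,1])<.06)&(B[...,0]>.02)&(B[...,0]<.12)&(B[...,2]>.228)&(B[...,2]<.28)
    t=B[m];print(n,len(t),np.round(np.percentile(t,[5,50,95],axis=0),4) if len(t) else "")
    m=(abs(B[...,1])<.12)&(B[...,0]>-.02)&(B[...,0]<.12)&(B[...,2]>.12)&(B[...,2]<.2)
    t=B[m]; 
    if len(t)>20:
        c=np.polyfit(t[:,2],t[:,0],1);print("panel x vs z slope,offset at .1",c,np.polyval(c,.1),len(t))
E
```

```text
time: 12.2
ee_pos: [0.4799, 0.1305, 0.3025]
ee_rot: [[0.975, 0.221, -0.001], [0.221, -0.975, -0.0], [-0.001, -0.0, -1.0]]
wrist_force: [1.0, 0.9, 0.5]
gripper_width: 0.0846
time: 12.7
ee_pos: [0.4809, 0.1304, 0.3309]
ee_rot: [[0.591, 0.806, -0.0], [0.806, -0.591, -0.0], [-0.0, -0.0, -1.0]]
wrist_force: [0.5, 0.5, -0.2]
gripper_width: 0.093
time: 13.1
ee_pos: [0.4809, 0.1304, 0.3308]
ee_rot: [[0.206, 0.979, -0.001], [0.979, -0.206, -0.0], [-0.0, -0.001, -1.0]]
wrist_force: [0.2, -0.0, 0.9]
gripper_width: 0.0656
t 13.1 p [0.4809 0.1304 0.3308] w 0.0656 F [ 0.2 -0.   0.9] q [ 9. -9. 92. -0. 97. 21.]
turn [-0.0007  0.0004  0.0022]
top 382 [[ 0.0527 -0.0539  0.2531]
 [ 0.0582 -0.0004  0.2577]
 [ 0.065   0.0536  0.2608]]
panel x vs z slope,offset at .1 [ 0.34604144 -0.03424155] 0.0003625952772397384 1671
scene 207 [[ 0.0531 -0.0527  0.2496]
 [ 0.0613  0.0031  0.2564]
 [ 0.0664  0.0539  0.2618]]
panel x vs z slope,offset at .1 [ 0.36259561 -0.02586885] 0.010390706342676262 98
```

View pics/top5.png

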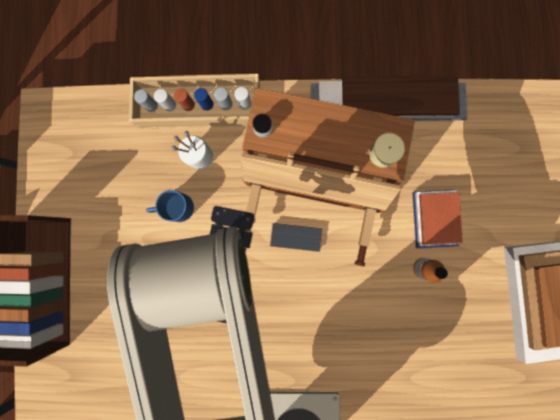

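View pics/scene5.png

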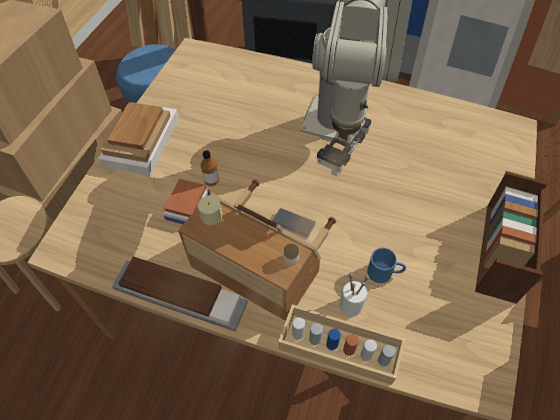

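Both supports are out, and the rail's axis is at about (0.680, -0.052, 0.252), with the flap at about 0.09 rad. Next I'll move above the rail.

```bash
python3 -m jog '[{"linear":[-0.027,0.046,0],"delta_rot":[0,0,0],"jaw":0},{"linear":[-0.027,0.046,0],"delta_rot":[0,0,0],"jaw":0},{"linear":[-0.027,0.046,0],"delta_rot":[0,0,0],"jaw":0},{"linear":[-0.027,0.046,0],"delta_rot":[0,0,0],"jaw":0},{"linear":[-0.027,0.046,0],"delta_rot":[0,0,0],"jaw":0}]'
python3 -m jog '[{"linear":[0,0,0],"delta_rot":[0,0,0],"jaw":0},{"linear":[0,0,0],"delta_rot":[0,0,0],"jaw":0},{"linear":[0,0,0],"delta_rot":[0,0,0],"jaw":0}]'; python3 d.py .680 -.052 .255
```

```text
time: 13.7
ee_pos: [0.667, -0.0397, 0.3309]
ee_rot: [[0.212, 0.977, 0.0], [0.977, -0.212, 0.0], [0.0, 0.0, -1.0]]
wrist_force: [0.8, 1.7, 0.8]
gripper_width: 0.0463
time: 14.0
ee_pos: [0.6654, -0.0375, 0.3315]
ee_rot: [[0.209, 0.978, 0.0], [0.978, -0.209, 0.0], [0.0, 0.0, -1.0]]
wrist_force: [-0.8, -0.3, -0.1]
gripper_width: 0.0465
t 14.0 p [ 0.6654 -0.0375  0.3315] w 0.0465 F [-0.8 -0.3 -0.1] q [-8. 17. 65.  0. 98.  4.]
shift tool [-0.0111  0.0173  0.0764] aligned [-0.0111  0.0173  0.0765]
turn [ 0.0001 -0.0003 -0.0015]
```

```bash
python3 -m jog '[{"linear":[-0.011,0.0173,0],"delta_rot":[0,0,0],"jaw":0},{"linear":[0,0,0],"delta_rot":[0,0,0],"jaw":0},{"linear":[0,0,0.03],"delta_rot":[0,0,0],"jaw":0},{"linear":[0,0,0],"delta_rot":[0,0,0],"jaw":0},{"linear":[0,0,0],"delta_rot":[0,0,0],"jaw":0}]'; python3 d.py .680 -.052 .255;python3 - <<'E'
from h import *
im=get_image("scene");f=cv2.cvtColor(im["frame"],cv2.COLOR_RGB2BGR)
cv2.imwrite("pics/c6.png",cv2.resize(f[130:290,160:360],None,fx=3.7,fy=3.7))
E
```

```text
time: 14.5
ee_pos: [0.6794, -0.0514, 0.3014]
ee_rot: [[0.207, 0.978, -0.001], [0.978, -0.207, 0.0], [0.0, -0.001, -1.0]]
wrist_force: [-0.5, 0.2, -0.2]
gripper_width: 0.0466
t 14.5 p [ 0.6794 -0.0514  0.3014] w 0.0466 F [-0.5  0.2 -0.2] q [-9. 19. 65.  0. 96.  3.]
shift tool [-0.0005  0.0008  0.0464] aligned [-0.0005  0.0007  0.0464]
turn [-0.0012 -0.0001  0.0006]
```

View pics/c6.png

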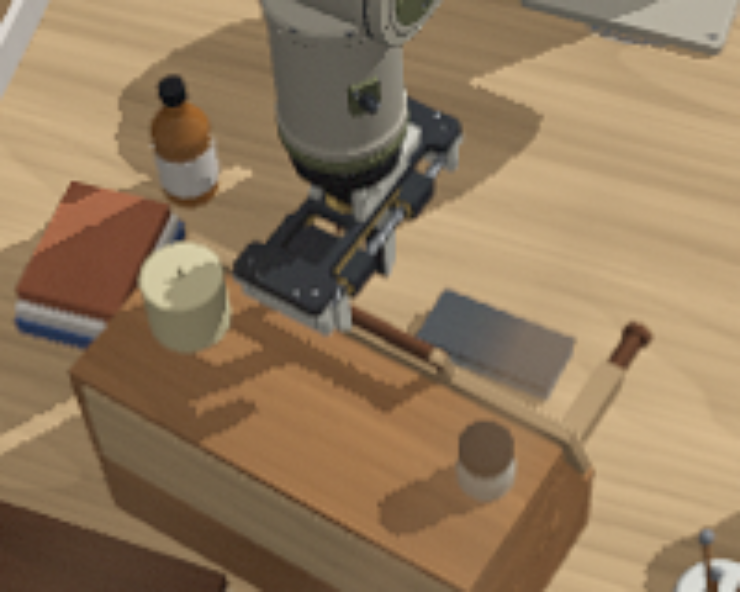

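The fingers straddle the rail and clear the candle, so I'll descend and close gently.

```bash
python3 -m jog '[{"linear":[0,0.0007,0.02],"delta_rot":[0,0,0],"jaw":0},{"linear":[0,0,0.015],"delta_rot":[0,0,0],"jaw":0},{"linear":[0,0,0.011],"delta_rot":[0,0,0],"jaw":0},{"linear":[0,0,0],"delta_rot":[0,0,0],"jaw":0},{"linear":[0,0,0],"delta_rot":[0,0,0],"jaw":0}]'; python3 d.py .680 -.052 .255;python3 -m jog '[{"linear":[0,0,0],"delta_rot":[0,0,0],"jaw":1},{"linear":[0,0,0],"delta_rot":[0,0,0],"jaw":1},{"linear":[0,0,0],"delta_rot":[0,0,0],"jaw":1},{"linear":[0,0,0],"delta_rot":[0,0,0],"jaw":1},{"linear":[0,0,0],"delta_rot":[0,0,0],"jaw":1}]' 12; python3 d.py .680 -.052 .255
```

```text
time: 15.05
ee_pos: [0.681, -0.0526, 0.2552]
ee_rot: [[0.208, 0.978, -0.0], [0.978, -0.208, 0.0], [-0.0, -0.0, -1.0]]
wrist_force: [0.2, 0.1, -0.1]
gripper_width: 0.0465
t 15.05 p [ 0.681  -0.0526  0.2552] w 0.0465 F [ 0.2  0.1 -0.1] q [-9. 20. 69. -0. 91.  3.]
shift tool [ 0.0004 -0.0011  0.0002] aligned [ 0.0004 -0.0011  0.0002]
turn [-0.0004  0.     -0.0001]
time: 15.55
ee_pos: [0.6812, -0.0527, 0.2553]
ee_rot: [[0.208, 0.978, 0.0], [0.978, -0.208, -0.0], [0.0, 0.0, -1.0]]
wrist_force: [0.5, 0.1, 0.4]
gripper_width: 0.0135
t 15.55 p [ 0.6812 -0.0527  0.2553] w 0.0135 F [0.5 0.1 0.4] q [-9. 20. 69. -0. 91.  3.]
shift tool [ 0.0004 -0.0013  0.0003] aligned [ 0.0004 -0.0013  0.0003]
turn [ 0.0003 -0.     -0.0001]
```

```bash
cat > arc.py <<'E'
import numpy as np
p=np.linspace(.374,-1.534,33);x=163.1*np.sin(p);z=103.4+163.1*np.cos(p)
w=np.stack([.623+x*.000978,-.04-x*.000208+0,z/1000],1)
for i in range(1,33):print(i,"dy %.4f dz %.4f"%((x[i]-x[i-1])/1e3,-(z[i]-z[i-1])/1e3), w[i].round(4) if i%5==0 or i==32 else "")
E
python3 arc.py
```

```text
1 dy -0.0092 dz -0.0033 
2 dy -0.0093 dz -0.0027 
3 dy -0.0095 dz -0.0022 
4 dy -0.0096 dz -0.0016 
5 dy -0.0097 dz -0.0010 [ 0.6351 -0.0426  0.266 ]
6 dy -0.0097 dz -0.0004 
7 dy -0.0097 dz 0.0001 
8 dy -0.0097 dz 0.0007 
9 dy -0.0096 dz 0.0013 
10 dy -0.0095 dz 0.0019 [ 0.5878 -0.0325  0.2625]
11 dy -0.0094 dz 0.0024 
12 dy -0.0093 dz 0.0030 
13 dy -0.0091 dz 0.0035 
14 dy -0.0088 dz 0.0041 
15 dy -0.0086 dz 0.0046 [ 0.5437 -0.0231  0.2449]
16 dy -0.0083 dz 0.0051 
17 dy -0.0080 dz 0.0056 
18 dy -0.0076 dz 0.0060 
19 dy -0.0073 dz 0.0065 
20 dy -0.0069 dz 0.0069 [ 0.5065 -0.0152  0.2148]
21 dy -0.0064 dz 0.0073 
22 dy -0.0060 dz 0.0077 
23 dy -0.0055 dz 0.0080 
24 dy -0.0050 dz 0.0083 
25 dy -0.0045 dz 0.0086 [ 0.4797 -0.0095  0.175 ]
26 dy -0.0040 dz 0.0089 
27 dy -0.0035 dz 0.0091 
28 dy -0.0029 dz 0.0093 
29 dy -0.0024 dz 0.0094 
30 dy -0.0018 dz 0.0096 [ 0.4654 -0.0065  0.1287]
31 dy -0.0012 dz 0.0096 
32 dy -0.0006 dz 0.0097 [ 0.4636 -0.0061  0.1094]
```

```bash
python3 -m jog '[{"linear":[0,-0.0092,-0.0033],"delta_rot":[0,0,0],"jaw":1},{"linear":[0,-0.0093,-0.0027],"delta_rot":[0,0,0],"jaw":1},{"linear":[0,-0.0095,-0.0022],"delta_rot":[0,0,0],"jaw":1},{"linear":[0,-0.0096,-0.0016],"delta_rot":[0,0,0],"jaw":1},{"linear":[0,-0.0097,-0.001],"delta_rot":[0,0,0],"jaw":1}]' 15; python3 d.py .6351 -.0426 .266
```

```text
time: 16.05
ee_pos: [0.634, -0.0425, 0.2665]
ee_rot: [[0.208, 0.978, 0.001], [0.978, -0.208, 0.0], [0.0, 0.001, -1.0]]
wrist_force: [2.4, 2.3, 0.9]
gripper_width: 0.0129
t 16.05 p [ 0.634  -0.0425  0.2665] w 0.0129 F [2.4 2.3 0.9] q [-8. 12. 77.  0. 91.  4.]
shift tool [0.0001 0.0011 0.0005] aligned [0.0001 0.0011 0.0005]
turn [ 0.0007 -0.0003  0.0001]
```

```bash
python3 -m jog '[{"linear":[0,-0.0097,-0.0004],"delta_rot":[0,0,0],"jaw":1},{"linear":[0,-0.0097,0.0001],"delta_rot":[0,0,0],"jaw":1},{"linear":[0,-0.0097,0.0007],"delta_rot":[0,0,0],"jaw":1},{"linear":[0,-0.0096,0.0013],"delta_rot":[0,0,0],"jaw":1},{"linear":[0,-0.0095,0.0019],"delta_rot":[0,0,0],"jaw":1}]' 15; python3 d.py .5878 -.0325 .2625
```

```text
time: 16.55
ee_pos: [0.5867, -0.0325, 0.262]
ee_rot: [[0.208, 0.978, -0.0], [0.978, -0.208, 0.0], [0.0, -0.0, -1.0]]
wrist_force: [2.8, 2.0, 2.6]
gripper_width: 0.0134
t 16.55 p [ 0.5867 -0.0325  0.262 ] w 0.0134 F [2.8 2.  2.6] q [-8.  5. 85.  0. 90.  4.]
shift tool [ 0.0002  0.001  -0.0005] aligned [ 0.0002  0.001  -0.0005]
turn [-0.0004 -0.0002  0.    ]
```

```bash
python3 -m jog '[{"linear":[0,-0.0094,0.0024],"delta_rot":[0,0,0],"jaw":1},{"linear":[0,-0.0093,0.003],"delta_rot":[0,0,0],"jaw":1},{"linear":[0,-0.0091,0.0035],"delta_rot":[0,0,0],"jaw":1},{"linear":[0,-0.0088,0.0041],"delta_rot":[0,0,0],"jaw":1},{"linear":[0,-0.0086,0.0046],"delta_rot":[0,0,0],"jaw":1}]' 15; python3 d.py .5437 -.0231 .2449
```

```text
time: 17.05
ee_pos: [0.5426, -0.0233, 0.2442]
ee_rot: [[0.208, 0.978, -0.0], [0.978, -0.208, 0.0], [-0.0, -0.0, -1.0]]
wrist_force: [1.0, 2.7, 0.0]
gripper_width: 0.0132
t 17.05 p [ 0.5426 -0.0233  0.2442] w 0.0132 F [1.  2.7 0. ] q [-8. -1. 94. -0. 88.  4.]
shift tool [ 0.0004  0.001  -0.0007] aligned [ 0.0004  0.001  -0.0007]
turn [-0.0003  0.     -0.0001]
```

```bash
python3 -m jog '[{"linear":[0,-0.0083,0.0051],"delta_rot":[0,0,0],"jaw":1},{"linear":[0,-0.008,0.0056],"delta_rot":[0,0,0],"jaw":1},{"linear":[0,-0.0076,0.006],"delta_rot":[0,0,0],"jaw":1},{"linear":[0,-0.0073,0.0065],"delta_rot":[0,0,0],"jaw":1},{"linear":[0,-0.0069,0.0069],"delta_rot":[0,0,0],"jaw":1}]' 15; python3 d.py .5065 -.0152 .2148
```

```text
time: 17.55
ee_pos: [0.5055, -0.0154, 0.214]
ee_rot: [[0.208, 0.978, -0.0], [0.978, -0.208, -0.0], [-0.0, -0.0, -1.0]]
wrist_force: [1.5, 2.4, 0.8]
gripper_width: 0.0136
t 17.55 p [ 0.5055 -0.0154  0.214 ] w 0.0136 F [1.5 2.4 0.8] q [ -8.  -7. 102.  -0.  85.   4.]
shift tool [ 0.0004  0.0009 -0.0008] aligned [ 0.0004  0.0009 -0.0008]
turn [-0.0001  0.     -0.0001]
```

```bash
python3 - <<'E'
from h import *
im=get_image("scene");f=cv2.cvtColor(im["frame"],cv2.COLOR_RGB2BGR)
cv2.imwrite("pics/c7.png",cv2.resize(f[130:290,160:360],None,fx=3.7,fy=3.7))
E
```

```text
(no output)
```

View pics/c7.png

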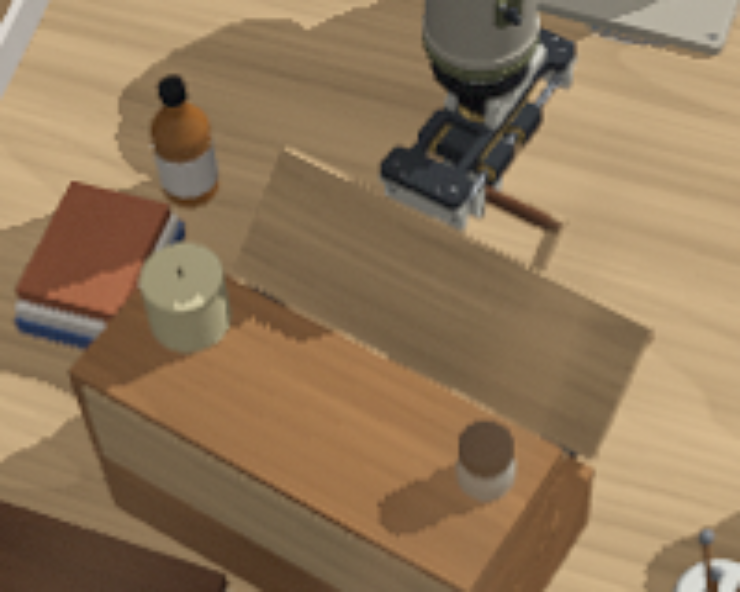

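The flap is halfway down and held by the rail, and nothing else has been touched. I'll keep lowering.

```bash
python3 -m jog '[{"linear":[0,-0.0064,0.0073],"delta_rot":[0,0,0],"jaw":1},{"linear":[0,-0.006,0.0077],"delta_rot":[0,0,0],"jaw":1},{"linear":[0,-0.0055,0.008],"delta_rot":[0,0,0],"jaw":1},{"linear":[0,-0.005,0.0083],"delta_rot":[0,0,0],"jaw":1},{"linear":[0,-0.0045,0.0086],"delta_rot":[0,0,0],"jaw":1}]' 15; python3 d.py .4797 -.0095 .175
```

```text
time: 18.1
ee_pos: [0.4789, -0.0097, 0.1739]
ee_rot: [[0.208, 0.978, -0.0], [0.978, -0.208, 0.0], [0.0, -0.0, -1.0]]
wrist_force: [1.4, 1.3, 0.2]
gripper_width: 0.0131
t 18.1 p [ 0.4789 -0.0097  0.1739] w 0.0131 F [1.4 1.3 0.2] q [ -7.  -9. 109.   0.  81.   5.]
shift tool [ 0.0003  0.0008 -0.0011] aligned [ 0.0003  0.0008 -0.0011]
turn [-0.0002 -0.     -0.0001]
```

```bash
python3 -m jog '[{"linear":[0,-0.004,0.0089],"delta_rot":[0,0,0],"jaw":1},{"linear":[0,-0.0035,0.0091],"delta_rot":[0,0,0],"jaw":1},{"linear":[0,-0.0029,0.0093],"delta_rot":[0,0,0],"jaw":1},{"linear":[0,-0.0024,0.0094],"delta_rot":[0,0,0],"jaw":1},{"linear":[0,-0.0018,0.006],"delta_rot":[0,0,0],"jaw":1}]' 15; python3 d.py .4636 -.0061 .1094
```

```text
time: 18.6
ee_pos: [0.4651, -0.0067, 0.131]
ee_rot: [[0.208, 0.978, 0.0], [0.978, -0.208, -0.0], [0.0, 0.0, -1.0]]
wrist_force: [4.1, 1.9, -0.0]
gripper_width: 0.0132
t 18.6 p [ 0.4651 -0.0067  0.131 ] w 0.0132 F [ 4.1  1.9 -0. ] q [ -7.  -9. 113.   0.  76.   5.]
shift tool [ 0.0003 -0.0016  0.0216] aligned [ 0.0003 -0.0016  0.0216]
turn [ 0.0005 -0.     -0.0001]
```

```bash
python3 -m jog '[{"linear":[0,-0.001,0.006],"delta_rot":[0,0,0],"jaw":1},{"linear":[0,-0.0005,0.005],"delta_rot":[0,0,0],"jaw":1},{"linear":[0,-0.0003,0.004],"delta_rot":[0,0,0],"jaw":1},{"linear":[0,0,0.003],"delta_rot":[0,0,0],"jaw":1},{"linear":[0,0,0],"delta_rot":[0,0,0],"jaw":1}]' 15; python3 d.py .4636 -.0061 .1094;  python3 -m jog '[{"linear":[0,0,0.002],"delta_rot":[0,0,0],"jaw":1},{"linear":[0,0,0],"delta_rot":[0,0,0],"jaw":1}]' 15; python3 d.py .4636 -.0061 .1094
```

```text
time: 19.1
ee_pos: [0.4628, -0.0063, 0.1133]
ee_rot: [[0.208, 0.978, -0.001], [0.978, -0.208, 0.0], [-0.0, -0.001, -1.0]]
wrist_force: [-2.0, 2.0, -1.6]
gripper_width: 0.0136
t 19.1 p [ 0.4628 -0.0063  0.1133] w 0.0136 F [-2.   2.  -1.6] q [ -7.  -9. 114.   0.  74.   5.]
shift tool [0.0003 0.0007 0.0039] aligned [0.0003 0.0007 0.0039]
turn [-0.0013  0.     -0.0001]
time: 19.3
ee_pos: [0.4627, -0.0063, 0.1115]
ee_rot: [[0.208, 0.978, -0.001], [0.978, -0.208, 0.0], [-0.0, -0.001, -1.0]]
wrist_force: [-3.3, 2.9, -1.1]
gripper_width: 0.0135
t 19.3 p [ 0.4627 -0.0063  0.1115] w 0.0135 F [-3.3  2.9 -1.1] q [ -7.  -8. 115.   0.  74.   5.]
shift tool [0.0003 0.0008 0.0021] aligned [0.0003 0.0008 0.0021]
turn [-0.0015  0.0001  0.    ]
```

```bash
python3 -m jog '[{"linear":[0,0.0005,0.0015],"delta_rot":[0,0,0],"jaw":1},{"linear":[0,0,0],"delta_rot":[0,0,0],"jaw":1}]' 15; python3 d.py .4636 -.0061 .1094;  python3 -m jog '[{"linear":[0,0,0.0015],"delta_rot":[0,0,0],"jaw":1},{"linear":[0,0,0],"delta_rot":[0,0,0],"jaw":1}]' 15; python3 d.py .4636 -.0061 .1094
```

```text
time: 19.5
ee_pos: [0.4626, -0.0062, 0.1098]
ee_rot: [[0.208, 0.978, -0.003], [0.978, -0.208, 0.0], [-0.0, -0.003, -1.0]]
wrist_force: [-6.0, 2.7, -0.9]
gripper_width: 0.0133
t 19.5 p [ 0.4626 -0.0062  0.1098] w 0.0133 F [-6.   2.7 -0.9] q [ -7.  -8. 115.   0.  74.   5.]
shift tool [0.0003 0.0009 0.0004] aligned [0.0003 0.0009 0.0004]
turn [-0.0029  0.0001 -0.    ]
time: 19.7
ee_pos: [0.4626, -0.0062, 0.1082]
ee_rot: [[0.208, 0.978, -0.003], [0.978, -0.208, 0.0], [-0.0, -0.003, -1.0]]
wrist_force: [-6.1, 3.7, -1.7]
gripper_width: 0.0133
t 19.7 p [ 0.4626 -0.0062  0.1082] w 0.0133 F [-6.1  3.7 -1.7] q [ -7.  -8. 115.   0.  74.   5.]
shift tool [ 0.0003  0.001  -0.0012] aligned [ 0.0003  0.001  -0.0012]
turn [-0.003   0.0002  0.    ]
```

```bash
python3 -m jog '[{"linear":[0,-0.001,0.0015],"delta_rot":[0,0,0],"jaw":1},{"linear":[0,0,0],"delta_rot":[0,0,0],"jaw":1}]' 15; python3 d.py .4636 -.0061 .1094;  python3 -m jog '[{"linear":[0,0,0.0015],"delta_rot":[0,0,0],"jaw":1},{"linear":[0,0,0],"delta_rot":[0,0,0],"jaw":1}]' 15; python3 d.py .4636 -.0061 .1094; python3 - <<'E'
from h import *
o=np.array([.623,-.04]);xb=np.array([.978,-.208]);yb=np.array([.208,.978])
for n in("top","scene"):
    im=get_image(n);f=cv2.cvtColor(im["frame"],cv2.COLOR_RGB2BGR)
    cv2.imwrite("pics/c8%s.png"%n,cv2.resize(f[100:290,180:400],None,fx=3,fy=3))
    P=cloud(im);B=np.stack([(P[...,:2]-o)@xb,(P[...,:2]-o)@yb,P[...,2]],-1)
    m=(abs(B[...,1])<.17)&(B[...,0]>-.12)&(B[...,0]<-.01)&(B[...,2]>.08)&(B[...,2]<.15)
    t=B[m];A=np.c_[t[:,:2],np.ones(len(t))]
    c=np.linalg.lstsq(A,t[:,2],rcond=None)[0];print(n,len(t),c.round(4))
E
```

```text
time: 19.9
ee_pos: [0.4625, -0.0062, 0.1073]
ee_rot: [[0.208, 0.978, -0.001], [0.978, -0.208, 0.0], [-0.0, -0.001, -1.0]]
wrist_force: [-3.7, 2.3, -1.7]
gripper_width: 0.0136
t 19.9 p [ 0.4625 -0.0062  0.1073] w 0.0136 F [-3.7  2.3 -1.7] q [ -7.  -8. 115.   0.  73.   5.]
shift tool [ 0.0003  0.0011 -0.0021] aligned [ 0.0003  0.0011 -0.0021]
turn [-0.0007  0.0001 -0.0001]
time: 20.1
ee_pos: [0.4624, -0.0062, 0.1057]
ee_rot: [[0.208, 0.978, -0.001], [0.978, -0.208, 0.0], [-0.0, -0.001, -1.0]]
wrist_force: [-4.4, 2.9, -1.1]
gripper_width: 0.0133
t 20.1 p [ 0.4624 -0.0062  0.1057] w 0.0133 F [-4.4  2.9 -1.1] q [ -7.  -8. 115.   0.  73.   5.]
shift tool [ 0.0003  0.0011 -0.0037] aligned [ 0.0003  0.0011 -0.0037]
turn [-0.001   0.0001 -0.    ]
top 5768 [ 0.0027 -0.0004  0.1122]
scene 3073 [0.002  0.     0.1118]
```

View pics/c8scene.png

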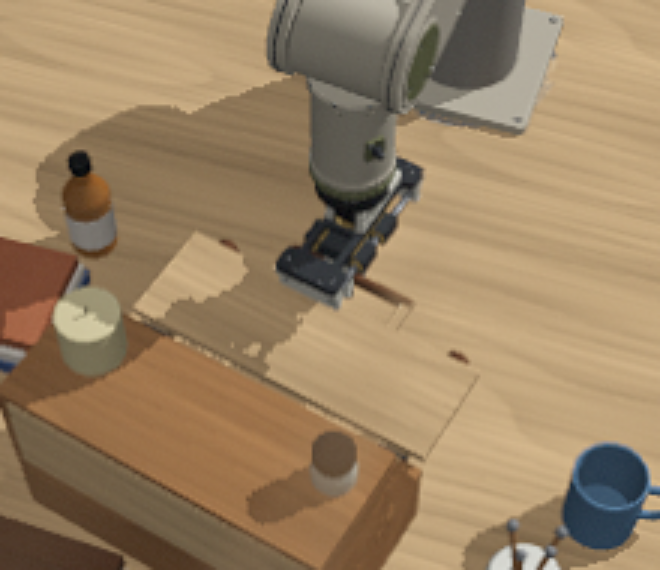

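```bash
python3 -m jog '[{"linear":[0,-0.0005,0.0015],"delta_rot":[0,0,0],"jaw":1},{"linear":[0,0,0],"delta_rot":[0,0,0],"jaw":1}]' 15; python3 d.py .4636 -.0061 .106;  python3 -m jog '[{"linear":[0,0,0.001],"delta_rot":[0,0,0],"jaw":1},{"linear":[0,0,0],"delta_rot":[0,0,0],"jaw":1}]' 15; python3 d.py .4636 -.0061 .106
```

```text
time: 20.4
ee_pos: [0.4624, -0.0062, 0.1045]
ee_rot: [[0.208, 0.978, 0.0], [0.978, -0.208, -0.0], [-0.0, 0.0, -1.0]]
wrist_force: [-4.0, 2.9, -0.9]
gripper_width: 0.0136
t 20.4 p [ 0.4624 -0.0062  0.1045] w 0.0136 F [-4.   2.9 -0.9] q [ -7.  -8. 115.  -0.  73.   5.]
shift tool [ 0.0003  0.0012 -0.0015] aligned [ 0.0003  0.0012 -0.0015]
turn [ 0.0001  0.0001 -0.0001]
time: 20.6
ee_pos: [0.4624, -0.0062, 0.1038]
ee_rot: [[0.208, 0.978, -0.0], [0.978, -0.208, -0.0], [-0.0, -0.0, -1.0]]
wrist_force: [-4.7, 2.9, 2.5]
gripper_width: 0.0134
t 20.6 p [ 0.4624 -0.0062  0.1038] w 0.0134 F [-4.7  2.9  2.5] q [ -7.  -8. 115.  -0.  73.   5.]
shift tool [ 0.0003  0.0011 -0.0022] aligned [ 0.0003  0.0011 -0.0022]
turn [-0.      0.     -0.0001]
```

Contact: the vertical force changed sign. I'll lower 1 mm more, open only slightly because the inner finger sits in the gap, and check before leaving.

```bash
python3 -m jog '[{"linear":[0,0,0.001],"delta_rot":[0,0,0],"jaw":1},{"linear":[0,0,0],"delta_rot":[0,0,0],"jaw":1}]' 15; python3 d.py;  python3 -m jog '[{"linear":[0,0,0],"delta_rot":[0,0,0],"jaw":0.6},{"linear":[0,0,0],"delta_rot":[0,0,0],"jaw":0.5},{"linear":[0,0,0],"delta_rot":[0,0,0],"jaw":0.5},{"linear":[0,0,0],"delta_rot":[0,0,0],"jaw":0.5}]' 15; python3 d.py; python3 - <<'E'
from h import *
o=np.array([.623,-.04]);xb=np.array([.978,-.208]);yb=np.array([.208,.978])
for n in("top","scene"):
    im=get_image(n)
    P=cloud(im);B=np.stack([(P[...,:2]-o)@xb,(P[...,:2]-o)@yb,P[...,2]],-1)
    m=(abs(B[...,1])<.17)&(B[...,0]>-.12)&(B[...,0]<-.01)&(B[...,2]>.08)&(B[...,2]<.15)
    t=B[m];A=np.c_[t[:,:2],np.ones(len(t))]
    c=np.linalg.lstsq(A,t[:,2],rcond=None)[0];print(n,len(t),c.round(4))
E
```

```text
time: 20.8
ee_pos: [0.4624, -0.0062, 0.1035]
ee_rot: [[0.208, 0.978, -0.0], [0.978, -0.208, -0.0], [-0.0, -0.0, -1.0]]
wrist_force: [-9.0, 3.0, 9.3]
gripper_width: 0.0138
t 20.8 p [ 0.4624 -0.0062  0.1035] w 0.0138 F [-9.   3.   9.3] q [ -7.  -8. 115.  -0.  73.   5.]
turn [-0.0001  0.0001 -0.    ]
time: 21.2
ee_pos: [0.4627, -0.0064, 0.1026]
ee_rot: [[0.208, 0.978, 0.001], [0.978, -0.208, -0.0], [-0.0, 0.001, -1.0]]
wrist_force: [-0.6, -1.2, -1.2]
gripper_width: 0.023
t 21.2 p [ 0.4627 -0.0064  0.1026] w 0.023 F [-0.6 -1.2 -1.2] q [ -7.  -8. 115.  -0.  73.   5.]
turn [ 0.0008  0.0002 -0.0001]
top 5761 [0.0127 0.0004 0.1121]
scene 3059 [0.005  0.0009 0.1114]
```

```bash
python3 -m jog '[{"linear":[0,0,-0.006],"delta_rot":[0,0,0],"jaw":0.5},{"linear":[0,0,-0.012],"delta_rot":[0,0,0],"jaw":0.5},{"linear":[0,0,-0.02],"delta_rot":[0,0,0],"jaw":0.5},{"linear":[0,0,-0.04],"delta_rot":[0,0,0],"jaw":0.5},{"linear":[0,0,-0.05],"delta_rot":[0,0,0],"jaw":0.5}]'; python3 -m jog '[{"linear":[0,-0.04,-0.04],"delta_rot":[0,0,0],"jaw":0.5},{"linear":[0.04,-0.04,-0.03],"delta_rot":[0,0,0],"jaw":0.5},{"linear":[0.05,0,0],"delta_rot":[0,0,0],"jaw":0.5},{"linear":[0.05,0,0],"delta_rot":[0,0,0],"jaw":0.5},{"linear":[0.05,0,0],"delta_rot":[0,0,0],"jaw":0.5}]'; python3 -m jog '[{"linear":[0.05,0,0],"delta_rot":[0,0,0],"jaw":0.5},{"linear":[0.05,0,0],"delta_rot":[0,0,0],"jaw":0.5},{"linear":[0,0,0],"delta_rot":[0,0,0],"jaw":0.5},{"linear":[0,0,0],"delta_rot":[0,0,0],"jaw":0.5}]'; python3 d.py
python3 - <<'E'
from h import *
o=np.array([.623,-.04]);xb=np.array([.978,-.208]);yb=np.array([.208,.978])
for n in("top","scene"):
    im=get_image(n);save(im,"end"+n)
    P=cloud(im);B=np.stack([(P[...,:2]-o)@xb,(P[...,:2]-o)@yb,P[...,2]],-1)
    m=(abs(B[...,1])<.17)&(B[...,0]>-.12)&(B[...,0]<-.01)&(B[...,2]>.08)&(B[...,2]<.15)
    t=B[m];A=np.c_[t[:,:2],np.ones(len(t))]
    c=np.linalg.lstsq(A,t[:,2],rcond=None)[0];print(n,len(t),c.round(4))
    for t in("brush_jar","books","pastel_tin","ink_jar","mug","oil_bottle","candle"):
        d=outline_of(im,t)[:1]
        if d: print(t,np.round(np.nanmedian(P[d[0]["pixels"]],0),3))
E
```

```text
time: 21.8
ee_pos: [0.461, -0.006, 0.231]
ee_rot: [[0.208, 0.978, -0.003], [0.978, -0.208, 0.0], [-0.0, -0.003, -1.0]]
wrist_force: [1.5, 0.6, -0.3]
gripper_width: 0.0234
time: 22.3
ee_pos: [0.4352, 0.1869, 0.2916]
ee_rot: [[0.209, 0.978, 0.004], [0.978, -0.209, 0.001], [0.002, 0.003, -1.0]]
wrist_force: [1.0, -0.0, 0.1]
gripper_width: 0.0235
time: 22.7
ee_pos: [0.4554, 0.2836, 0.2895]
ee_rot: [[0.206, 0.979, -0.001], [0.979, -0.206, -0.001], [-0.001, -0.0, -1.0]]
wrist_force: [-0.3, -0.2, -0.6]
gripper_width: 0.0231
t 22.7 p [0.4554 0.2836 0.2895] w 0.0231 F [-0.3 -0.2 -0.6] q [26. -3. 91. -0. 92. 38.]
turn [-0.0004  0.0007  0.0024]
top 6344 [0.013  0.0002 0.1121]
brush_jar [0.736 0.255 0.099]
books [ 0.556 -0.025  0.111]
pastel_tin [0.498 0.014 0.023]
ink_jar [0.759 0.075 0.272]
mug [0.605 0.333 0.034]
oil_bottle [0.604 0.332 0.034]
candle [ 0.7   -0.18   0.282]
scene 3106 [ 1.070e-02 -1.000e-04  1.117e-01]
brush_jar [0.763 0.268 0.098]
books [ 0.583 -0.364  0.058]
ink_jar [0.773 0.08  0.269]
oil_bottle [ 0.451 -0.323  0.084]
candle [ 0.716 -0.177  0.279]
```

View pics/endtop.png

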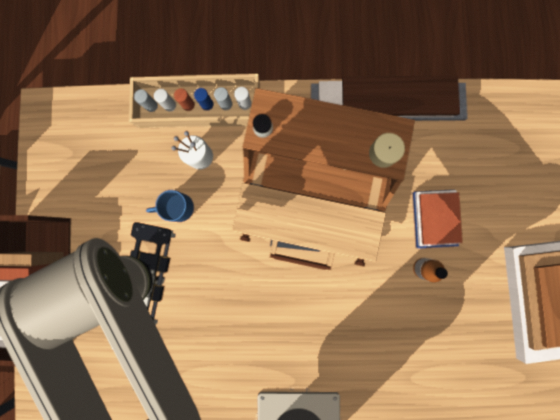

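View pics/endscene.png

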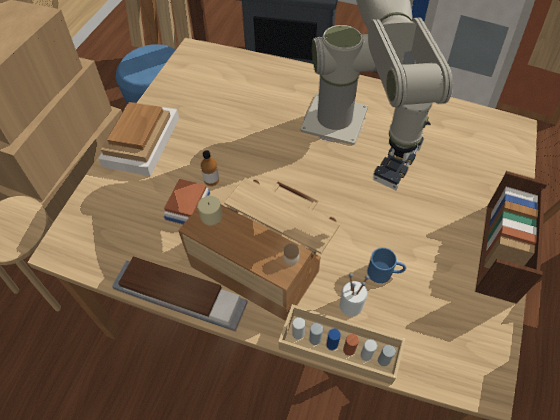

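```bash
python3 - <<'E'
from h import *
o=np.array([.623,-.04]);xb=np.array([.978,-.208]);yb=np.array([.208,.978])
P=cloud(get_image("top"));B=np.stack([(P[...,:2]-o)@xb,(P[...,:2]-o)@yb,P[...,2]],-1)
for s in(1,-1):
    m=(abs(B[...,1]-s*.145)<.016)&(B[...,0]>-.18)&(B[...,0]<-.128)&(B[...,2]>.085)&(B[...,2]<.11)
    print(s,m.sum(),B[m].min(0).round(4),B[m].max(0).round(4))
print(manip.state()["wrist_force"]);manip.close_job()
E
```

```text
1 55 [-0.1416  0.1327  0.0861] [-0.128   0.1582  0.1025]
-1 60 [-0.1441 -0.1549  0.0867] [-0.1283 -0.1297  0.1009]
[-0.80246642  0.23601569 -0.38821392]
the job is handed in; nothing more can be done
```

The bureau is ready and the job is handed in: both supports are pulled out to their stops and the flap lies level on them. It took about 23 s of the 61 s limit.

- **Supports:** I pulled the right one, then the left, while the flap was still up. Each one met its stop firmly, at about 18–21 N after about 80 mm of travel. In the last picture the pull ends sit 142 and 144 mm out from the bureau's front, where about 140 mm means fully out.
- **Flap:** I held it by the rail the whole way down and never let it drop. It took contact at the bottom before I opened the fingers. It now tips down at the front by 0.011–0.013 rad, which matches the support tops being 1 mm below the hinge. It did not move after I let go.
- **Other objects:** The jars, books, bottle and candle measure within about 3 mm of their starting places. The mug also measures in place in the top view. The tin is mostly hidden under the flap, so I could only see part of it; nothing came near it.
- **Readings that disagreed:** In the last top view the networks wrongly labelled the flap as the books and the mug as the bottle. The other camera found both in their original places.
- **Arm:** It stands clear and the wrist force reads under 1 N, so it is touching nothing.

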